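# Centre a rim on the bench wheel balancer

## Task

Mount the small alloy wheel on the bench balancer: slide it along the balancer's table, without lifting it, until its hub bore lies over the spindle socket, then fetch the centring cone that fits the bore (the middle size of the three in the rack) and lower its stem through the bore into the socket without dropping it. Press the cone fully home so that its taper nests in the hub and pulls the wheel true on the spindle, then let go; leave the other two cones in the rack and everything else on the counter where it is.

Things in the scene. Friction and masses are not known exactly. Their poses are not given: they have to be found in the camera images.
- balancer: Grey bench balancer, fixed; origin on the counter under its spindle. Flat steel table 230 mm wide (x) by 430 mm long (y), top 80 mm up, reaching 120 mm to -y and 310 mm to +y of the spindle. Fences 10 mm high on both long sides (inner faces 111 mm from the spindle) and the -y end; +y end open. A control pod 105 mm tall stands outside the +x fence. The wheel waits on the +y half.
- spindle (a point): Centre of the spindle socket's mouth, level with the balancer's table top (80 mm above the counter); axes as the balancer's, z up. The socket is an upright hole 23.4 mm in diameter and 68 mm deep, its top 6 mm flared out to 35 mm. A thin line of 190 mm diameter around it marks the turntable, flush with the table and locked.
- wheel_center (a point): Centre of the wheel, half-way up on its axis: a bare alloy rim 180 mm in diameter, 60 mm high, five spokes, lying flat and loose on the balancer's table (centre 30 mm above the table), 0.7 to 1 kg; 2 to 5 N slides it. The space inside the rim is 146 mm across. It can be drawn along by shut fingers put down into its hub bore, or pushed at the rim. z is up.
- hub_top (a point): On the wheel's axis, level with the hub's top face, 44 mm above the table and 16 mm below the rim's top edge. The hub is 100 mm across. Its bore is open right through: 70.4 mm wide here at the top, narrowing evenly to 46.4 mm at 14 mm above the table, straight below.
- mid_cone_center (a point): Middle-size centring cone, on its axis half-way up: a bright turned plug 156 mm tall, 0.3 kg, upright, its stem hanging in a hole of the rack (stem end 15 mm above the counter; 70 mm of lift frees it). Fully home in the centred wheel, this point is 14 mm above the table top and the stem end 64 mm below it.
- mid_cone_knob (a point): Centre of the middle cone's knob, 62 mm above the cone's centre, to be gripped: a round knob 30 mm in diameter and 32 mm high, its flat top 16 mm above this point. Below it a neck 20 mm thick and 14 mm long, then the cone's wide end (72 mm).
- mid_cone_tip (a point): Lower end of the middle cone's stem: 22 mm in diameter, 70 mm long, bevelled tip. Above the stem the cone widens from 40 to 72 mm over 40 mm height, the same taper as the hub bore. The stem has 0.7 mm play in the socket and gets there with the wheel up to 10 mm off; the cone then stands 1.5 to 2.5 mm high per mm, and a push of 15 to 25 N (not its weight) slides the wheel true and sinks it home.
- small_cone_center (a point): Smallest centring cone, on its axis half-way up: 146 mm tall, same stem and knob, cone only 42 mm wide: too small for the hub bore. It hangs in the rack and stays there.
- large_cone_center (a point): Largest centring cone, on its axis half-way up: 142 mm tall, same stem and knob, cone 77 to 96 mm wide: too large for the hub bore. It hangs in the rack and stays there.
- rack: Rack of the three cones: a fixed dark steel stand 300 mm (x) by 90 mm (y), origin on the counter under its middle, top 85 mm up, three holes of 25 mm in a row along x, 92 mm apart. Which cone hangs in which hole varies.
- weight_a: Curved zinc clip-on wheel weight, 88 mm long, lying between the rack and the balancer. Bystander.
- stem_puller: Chrome valve stem puller, 230 mm long, origin near its middle, lying past the open end of the balancer's table. Bystander.
- weight_b: The same zinc wheel weight lying beyond the balancer's control pod. Bystander.
- inflator: Brass dual-head tyre inflator, 290 mm long, origin near its middle, lying beyond the balancer. Bystander.
- weight_pliers: Wheel weight pliers, 210 mm long, origin near their middle, lying between the rack and the grey sorting box. Bystander.
Things that resemble listed ones, but are neither listed nor needed, are in the scene too. What is shaped like the part that bears mid_cone_center but orange is not meant.

How it is judged:
By the outcome, as a careful person would: the job done as asked, in the order asked, and still so for the second after the job is handed in, with the robot touching nothing.
It also fails if it takes over 58 s, if anything falls off the work surface, if the arm or the gripper's body presses on something with over 40 N, if the wrist force passes 120 N, or if a joint passes its speed limit or range.

## Robot

A 6-joint arm with a two-finger parallel gripper is mounted at the origin on the work surface. World frame = base frame: x ahead of the robot, y to its left, z up, the work surface at z = 0. Lengths are in m, angles in degrees, forces in N, time in s.
With the tool pointing down it reaches from about 0.275 to 0.825 m from the base axis. Payload 4.9 kg.
Tool frame: the origin (TCP) lies at the very end of the fingers, on their centre line; the grasp point (between the pads) lies 19 mm behind it (arm.tcp_to_grasp is the z of the grasp point in the tool frame, in m); z points along the fingers, y is the line along which they close (so a half turn about z gives the same grasp; the last joint's range is limited). The gripper opens to 85 mm and grips with 20 to 120 N. Pads are 22 mm wide; open, the fingers measure 114 mm over their backs; the gripper's body (76 mm by 85 mm) begins 54 mm behind the grasp point. The pads swing forward as they close: fully open they stand 13 mm farther back than shut.
Start: joints at [-75.069, 18.69, -11.035, 60.275, 0, 82.311], TCP at [0.212, -0.508, 0.231] pointing down, gripper open.
Joint ranges: [-152.03, 152.03], [-55.5, 102.48], [-74.3, 77.21], [-110.64, 120.58], [-84.22, 78.4], [-180, 180]. Speed limits (degrees/s): [147.25, 147.25, 180, 180, 180, 180].

## Interface

Orientations are given as a 3x3 rotation matrix whose columns are the frame's x, y, z axes.
In Python, from workcell import observe, get_image, camera_params, arm gives the robot as it stands.
- The arm moves only by the tool send_rows, never from a script. Its argument "series" is a list that holds one entry, the list of rows, each a list of 5 numbers: the shift along the tool's x, y, z in cm, then the turn about the tool's z in rad, then the gripper command: -1 is shut, 1 is fully open, values between are in proportion. In form: [[[tx, ty, tz, turn, fingers], ...]]. A call has exactly 10 rows; each row is the pose to reach, as a shift and turn from the pose commanded when the call began, along the tool's axes at that moment; what a row does not reach only later rows make up. A row lasts 1/8 s, in which the tool goes at most 62.5 mm and 10.7 degrees, less where a joint would pass 70% of its speed; a pose out of reach is approached as far as the arm can. A call with a gripper value outside its range is refused whole. The fingers move at their own pace and stop on an object; "grip_force" is the grip in N (left out, the last holds). Time passes only in rows, so rows that repeat a pose let the fingers close, or fill a call up. It gives the time, the measured TCP pose, the force, the opening and the grip force at its end, in the units of the state.
- observe(): the state, without advancing time (a new reading comes with each control period).
- get_image(name): name is "scene" or "top"; returns the picture (480x640x3 uint8, red, green, blue); there is no depth.
- camera_params(name): a dict with "mtx" (3x3 intrinsics, pixels), "dist_coeffs" ([k1, k2, p1, p2, k3] as OpenCV has them; the pictures are not rectified), "xyz" and "orientation" of the camera in the world. Camera axes: x right, y up, looking along -z (the intrinsics and any distortion apply to the point x, -y, -z); pixel columns grow to the right and rows downward; lengths in m; the calibration is good to about 2 mm. A picture is of the moment at which its call begins. camera_params takes no time and is no camera call.
- arm.close_job(): hands the job in; it is judged then, once.
The state is a dict: "clock": time; "qpos": joint angles; "qvel": joint speeds; "effort": joint torques, N m; "eef_pos": TCP position; "orientation": TCP orientation; "ft_force": force on the tool from outside, world axes, zero at the start; "moment": the same for the moment, N m; "width": finger opening in m; "grasp_force": force on a finger pad.
Only numpy, scipy, OpenCV 4.12 (cv2) and the standard library are available. Lean on these libraries where they do the work, as an engineer would, in place of code of your own. Each camera call takes 0.05 s, during which the arm holds its last target. There are 200 camera calls.

## Working session

There is one attempt and no reset: what is moved stays moved. The work goes in short steps, Python scripts to look and compute and a tool call to move; the robot and the scene stay as the last step left them, time stands still between calls to the robot, and variables do not carry over. Pictures are saved under pics/ and viewed, at most 10 in all, crops included, and the job is handed in when it is done.

Besides the shell and the picture viewer there is one more tool, called after ">>>" in YAML: its name, and indented under it one key for each argument. send_rows: Moves the arm, as the interface text tells. Its arguments: {"type":"object","properties":{"series":{"type":"array","items":{"type":"array","items":{"type":"array","items":{"type":"number"}}}},"grip_force":{"type":"number"}},"required":["series"]}

```bash
mkdir -p pics; cat > h.py <<'E'
import numpy as np, cv2
from workcell import observe, get_image, camera_params, arm
def snap(n,f):
    im=get_image(n); cv2.imwrite('pics/'+f,im[:,:,::-1]); return im
def ray(n,uv):
    p=camera_params(n)
    q=cv2.undistortPoints(np.array(uv,float).reshape(-1,1,2),np.array(p['mtx'],float),np.array(p['dist_coeffs'],float)).reshape(-1,2)
    d=np.c_[q[:,0],-q[:,1],-np.ones(len(q))]@np.array(p['orientation']).T
    return np.array(p['xyz']),d
def onz(n,uv,z):
    o,d=ray(n,uv); z=np.broadcast_to(z,len(d)); return o+d*((z-o[2])/d[:,2])[:,None]
def proj(n,P):
    p=camera_params(n); R=np.array(p['orientation'],float); c=(np.atleast_2d(P)-np.array(p['xyz']))@R
    c=c*[1,-1,-1]
    return cv2.projectPoints(c.astype(float),np.zeros(3),np.zeros(3),np.array(p['mtx'],float),np.array(p['dist_coeffs'],float))[0].reshape(-1,2)
E
python3 - <<'E'
from h import *
for n in('top','scene'):
    snap(n,n+'0.png'); p=camera_params(n); print(n,p['mtx'],p['xyz'],np.round(p['orientation'],3).tolist())
s=observe();print(s['clock'],s['eef_pos'],np.round(s['orientation'],3).tolist(),s['width'],arm.tcp_to_grasp)
E
```

```text
top [[622.41017951   0.         330.2867717 ]
 [  0.         622.41017951 239.60940331]
 [  0.           0.           1.        ]] [0.46564471 0.01181295 1.85059364] [[-0.0, 0.997, -0.072], [-1.0, 0.0, 0.012], [0.012, 0.072, 0.997]]
scene [[475.02891973   0.         321.52241854]
 [  0.         475.02891973 237.68463908]
 [  0.           0.           1.        ]] [ 1.09699208 -0.44900273  0.80910328] [[0.692, -0.509, 0.512], [0.721, 0.506, -0.473], [-0.018, 0.697, 0.717]]
0.1 [ 0.21144575 -0.50717224  0.23058443] [[0.923, 0.385, -0.0], [0.385, -0.923, 0.002], [0.0, -0.002, -1.0]] 0.08496499178694394 -0.0187
```

View pics/top0.png

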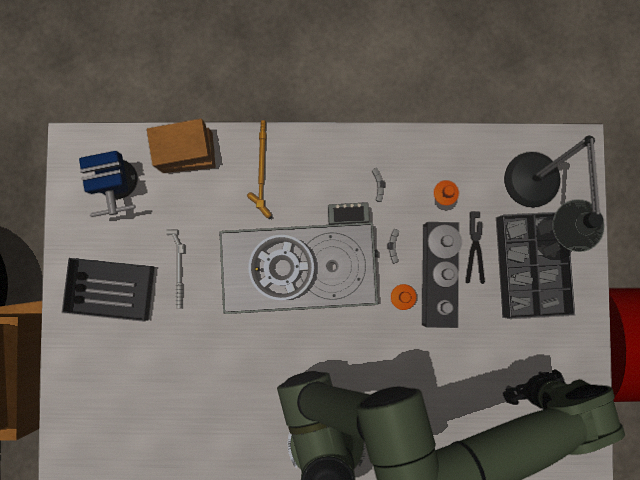

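View pics/scene0.png

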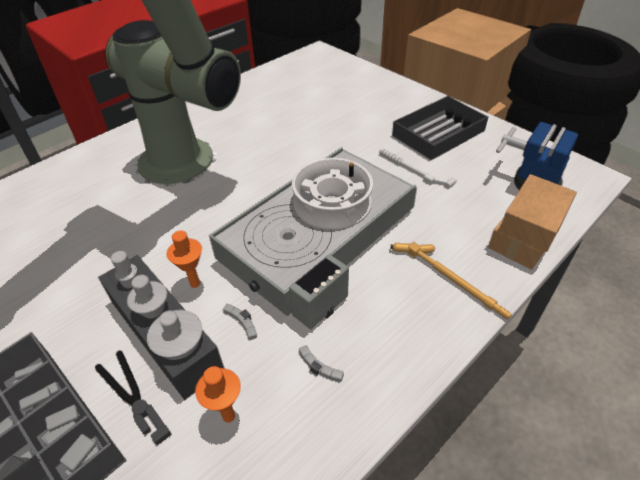

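The top view shows the wheel at about (283,267), the spindle at (332,267), and the mid cone in the middle hole at about (445,272). The large cone is at (444,240) and the small one at (445,307). The scene view shows the socket at about (288,236) and the wheel at about (332,190). Next I'll enlarge both regions.

```bash
python3 - <<'E'
from h import *
t=cv2.imread('pics/top0.png');s=cv2.imread('pics/scene0.png')
a=cv2.resize(t[215:325,215:385],None,fx=4.7,fy=4.7,interpolation=cv2.INTER_CUBIC)[:,:800]; cv2.imwrite('pics/c1.png',a)
b=cv2.resize(t[215:335,415:475],None,fx=4.9,fy=4.9,interpolation=cv2.INTER_CUBIC)
c=cv2.resize(s[230:380,90:220],None,fx=3.8,fy=3.8,interpolation=cv2.INTER_CUBIC)
h=max(len(b),len(c)); f=lambda i:cv2.copyMakeBorder(i,0,h-len(i),0,0,0)
cv2.imwrite('pics/c2.png',np.hstack([f(b),f(c)])[:600,:800])
E
```

```text
(no output)
```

View pics/c1.png

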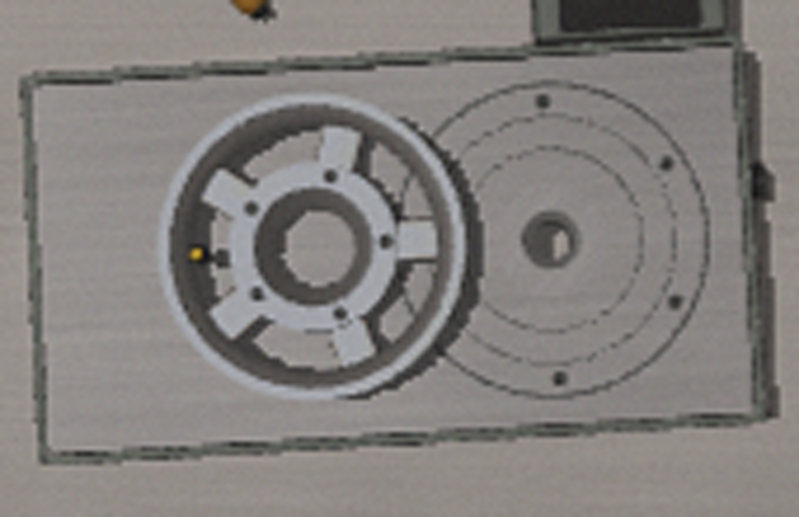

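View pics/c2.png

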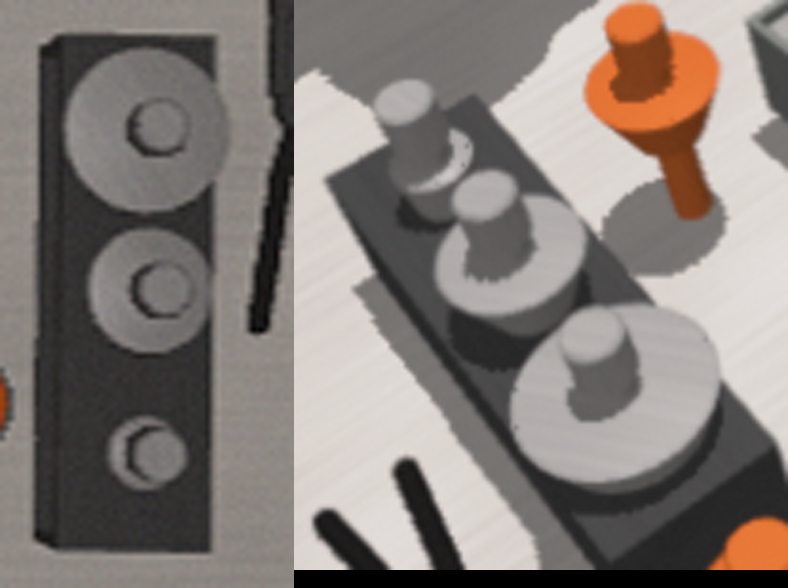

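The first crop shows the rim outline centred at (313,246) and the socket/turntable centre at (551,239). The second crop shows the mid knob top at (163,290) and its disc at (150,291), with the knob at (485,195) in the scene half. Next I'll turn these into positions.

```bash
cat >> h.py <<'E'
def circ(c,r,z,n=72):
    a=np.linspace(0,2*np.pi,n,endpoint=False); return np.c_[c[0]+r*np.cos(a),c[1]+r*np.sin(a),np.full(n,z)]
E
python3 - <<'E'
from h import *
f=lambda u,v,s,x0,y0:((u+.5)/s-.5+x0,(v+.5)/s-.5+y0)
pts={'wheel':(f(313,246,4.7,215,215),.14),'spindle':(f(551,239,4.7,215,215),.08),'knobtop':(f(163,290,4.9,415,215),.171),'disc':(f(150,291,4.9,415,215),.125),
'LargeD':(f(147,130,4.9,415,215),.125),'smallknob':(f(160,454,4.9,415,215),.161),'midorange':((404,297),.1),
'fenceTL':(f(22,80,4.7,215,215),.09),'fenceTR':(f(741,43,4.7,215,215),.09),'BL':(f(42,460,4.7,215,215),.09),'BR':(f(762,418,4.7,215,215),.09)}
for k,(p,z) in pts.items():
    P=onz('top',[p],z)[0]; print(k,np.round(P,4),'scene px',np.round(proj('scene',P)[0],1))
print('scene knobtop', onz('scene',[f(191,195,3.8,90,230)],.171))
# scene measurements: dark socket blob, wheel rim outline
im=cv2.imread('pics/scene0.png');g=cv2.cvtColor(im,6)
m=(g[222:250,270:306]<95).astype(np.uint8)
n,l,st,c=cv2.connectedComponentsWithStats(m)
for i in range(1,n):
    if st[i,4]>15:print('dark',c[i]+[270,222],st[i])
E
```

```text
wheel [0.5132 0.1264 0.14  ] scene px [331.8 182.7]
spindle [ 0.5191 -0.0135  0.08  ] scene px [287.7 234.8]
knobtop [ 0.4937 -0.3262  0.171 ] scene px [140.3 280.8]
disc [ 0.4939 -0.328   0.125 ] scene px [146.9 297.4]
LargeD [ 0.5855 -0.3275  0.125 ] scene px [173.7 327.8]
smallknob [ 0.4032 -0.3254  0.161 ] scene px [118.7 257. ]
midorange [ 0.4299 -0.2158  0.1   ] scene px [183.3 255.8]
fenceTL [0.6147 0.3059 0.09  ] scene px [416.  184.3]
fenceTR [ 0.6374 -0.1284  0.09  ] scene px [282.6 292.9]
BL [0.3865 0.2913 0.09  ] scene px [342.7 147.2]
BR [ 0.4114 -0.1399  0.09  ] scene px [209.9 235.8]
scene knobtop [[ 0.49349566 -0.3268979   0.171     ]]
dark [285.8125 235.75  ] [14 12  5  4 16]
```

```bash
cat >> h.py <<'E'
def go(P,yaw=None):
    s=observe(); R=np.array(s['orientation']); d=R.T@(np.array(P)-s['eef_pos'])*100
    y=np.degrees(np.arctan2(R[1,0],R[0,0])); t=0 if yaw is None else -np.radians((yaw-y+180)%360-180)
    print('clk',round(s['clock'],2),'tool cm',np.round(d,2),'turn',round(t,3),'pos',np.round(s['eef_pos'],4),'yaw',round(y,2),'F',np.round(s['ft_force'],1),'w',round(s['width'],4),'q',np.round(s['qpos'],0))
E
python3 -c "
from h import *
go([.5132,.1264,.22],93.3)"
```

```text
clk 0.1 tool cm [ 52.23 -46.87   1.14] turn -1.234 pos [ 0.2114 -0.5072  0.2306] yaw 22.62 F [-0.5  0.8 -0.2] w 0.085 q [-75.  19. -11.  60.   0.  82.]
```

>>> send_rows:
  series:
    - [[2, -1.8, 0, -0.06, -1], [6.5, -5.8, 0, -0.18, -1], [10.9, -9.8, 0, -0.33, -1], [15.4, -13.8, 0, -0.48, -1], [19.9, -17.8, 0, -0.63, -1], [24.4, -21.9, 0, -0.78, -1], [28.9, -25.9, 0, -0.93, -1], [33.4, -30, 0, -1.08, -1], [37.9, -34, 0.3, -1.234, -1], [42, -37.7, 0.3, -1.234, -1]]

```text
clock: 1.35
eef_pos: [0.4546, 0.0039, 0.228]
orientation: [[-0.059, 0.998, -0.0], [0.998, 0.059, -0.0], [-0.0, -0.0, -1.0]]
ft_force: [0.3, -1.1, -0.2]
width: -0.0001
grasp_force: 0.0
```

>>> send_rows:
  series:
    - [[-1.5, 5, 0, 0, -1], [-3, 9, 0, 0, -1], [-3.5, 12.7, 0, 0, -1], [-3.5, 12.7, 0, 0, -1], [-3.5, 12.7, 0, 0, -1], [-3.5, 12.7, 0, 0, -1], [-3.5, 12.7, 0, 0, -1], [-3.5, 12.7, 0, 0, -1], [-3.5, 12.7, 0, 0, -1], [-3.5, 12.7, 0, 0, -1]]

```text
clock: 2.6
eef_pos: [0.583, -0.0258, 0.2283]
orientation: [[-0.058, 0.998, 0.0], [0.998, 0.058, -0.0], [-0.0, 0.0, -1.0]]
ft_force: [-0.2, -0.7, 1.3]
width: -0.0003
grasp_force: 0.0
```

```bash
python3 -c "
from h import *
go([.5132,.1264,.22],93.3)"
```

```text
clk 2.6 tool cm [15.6  -6.09  0.83] turn 0.0 pos [ 0.583  -0.0258  0.2283] yaw 93.32 F [-0.2 -0.7  1.3] w -0.0003 q [-10.  22.  -6.  62.  -0.  77.]
```

>>> send_rows:
  series:
    - [[2, -0.8, 0.1, 0, -1], [6, -2.4, 0.3, 0, -1], [10, -3.9, 0.5, 0, -1], [13.5, -5.3, 0.8, 0, -1], [15.6, -6.1, 0.8, 0, -1], [15.6, -6.1, 0.8, 0, -1], [15.6, -6.1, 0.8, 0, -1], [15.6, -6.1, 2.8, 0, -1], [15.6, -6.1, 4.8, 0, -1], [15.6, -6.1, 5.8, 0, -1]]

```text
clock: 3.85
eef_pos: [0.5129, 0.1256, 0.1692]
orientation: [[-0.057, 0.998, -0.001], [0.998, 0.057, -0.0], [-0.0, -0.001, -1.0]]
ft_force: [-0.3, 0.0, -0.1]
width: -0.0002
grasp_force: 0.0
```

```bash
python3 -c "
from h import *
go([.5132,.1264,.091],93.3)
snap('scene','s1.png')
im=cv2.imread('pics/s1.png')[100:260,230:430];cv2.imwrite('pics/s1c.png',cv2.resize(im,None,fx=3.5,fy=3.5))"
```

```text
clk 3.85 tool cm [0.08 0.05 7.82] turn -0.001 pos [0.5129 0.1256 0.1692] yaw 93.24 F [-0.3  0.  -0.1] w -0.0002 q [  6.  19. -20.  51.  -0.  93.]
```

View pics/s1c.png

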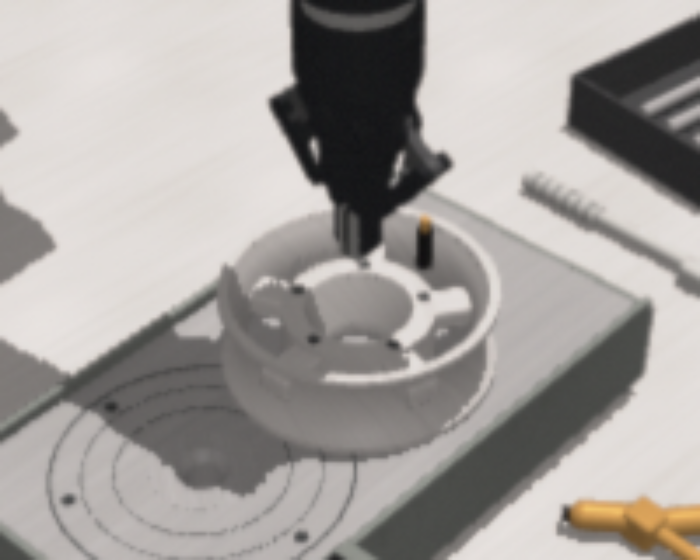

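The fingers at (358,240) stand straight above the bore at (358,305). I'll descend.

>>> send_rows:
  series:
    - [[0, 0, 1, 0, -1], [0, 0, 2.5, 0, -1], [0, 0, 4, 0, -1], [0, 0, 5.5, 0, -1], [0, 0, 6.8, 0, -1], [0, 0, 7.6, 0, -1], [0, 0, 7.6, 0, -1], [-0.5, 0, 7.6, 0, -1], [-1, 0, 7.6, 0, -1], [-1.3, 0, 7.6, 0, -1]]

```text
clock: 5.15
eef_pos: [0.5142, 0.1136, 0.0947]
orientation: [[-0.058, 0.998, 0.001], [0.998, 0.058, 0.002], [0.002, 0.001, -1.0]]
ft_force: [0.2, 3.2, 0.2]
width: -0.0
grasp_force: 1.5
```

```bash
python3 -c "
from h import *
go([.5195,-.0206,.093],93.3)"
```

```text
clk 5.15 tool cm [-13.43  -0.25   0.15] turn 0.0 pos [0.5142 0.1136 0.0947] yaw 93.31 F [0.2 3.2 0.2] w -0.0 q [  4.  24. -25.  41.   0.  91.]
```

>>> send_rows:
  series:
    - [[-0.6, 0, 0, 0, -1], [-1.5, 0, 0, 0, -1], [-2.5, 0, 0, 0, -1], [-3.5, -0.1, 0, 0, -1], [-4.5, -0.1, 0, 0, -1], [-5.5, -0.1, 0, 0, -1], [-6.5, -0.1, 0, 0, -1], [-7.5, -0.1, 0, 0, -1], [-8.5, -0.2, 0, 0, -1], [-9.3, -0.2, 0, 0, -1]]

```text
clock: 6.4
eef_pos: [0.5172, 0.0199, 0.0943]
orientation: [[-0.058, 0.998, -0.0], [0.998, 0.058, 0.0], [0.0, -0.0, -1.0]]
ft_force: [-0.4, 4.9, 4.1]
width: 0.0001
grasp_force: 3.1
```

```bash
python3 -c "
from h import *
go([.5195,-.0206,.094],93.3)"
```

```text
clk 6.4 tool cm [-4.06 -0.01  0.03] turn 0.0 pos [0.5172 0.0199 0.0943] yaw 93.31 F [-0.4  4.9  4.1] w 0.0001 q [ -6.  23. -27.  40.   0.  81.]
```

Now the last 4 cm. I'll then lift out and move aside (towards -y, in the direction of the rack) so I can look.

>>> send_rows:
  series:
    - [[-0.8, 0, 0, 0, -1], [-1.6, 0, 0, 0, -1], [-2.4, 0, 0, 0, -1], [-3.1, 0, 0, 0, -1], [-3.6, 0, 0, 0, -1], [-3.9, 0, 0, 0, -1], [-4.05, 0, 0, 0, -1], [-4.05, 0, 0, 0, -1], [-4.05, 0, 0, 0, -1], [-3.8, 0, 0, 0, -1]]

```text
clock: 7.65
eef_pos: [0.5192, -0.0184, 0.0939]
orientation: [[-0.057, 0.998, -0.001], [0.998, 0.057, -0.002], [-0.002, -0.001, -1.0]]
ft_force: [-0.0, -0.4, 0.7]
width: -0.0003
grasp_force: 0.0
```

>>> send_rows:
  series:
    - [[0, 0, -1, 0, -1], [0, 0, -3, 0, -1], [0, 0, -6, 0, -1], [0, 0, -9, 0, -1], [0, 0, -12, 0, -1], [-5, 0, -14, 0, 0], [-10, 0, -14, 0, 0.3], [-16, 0, -14, 0, 0.3], [-20, 0, -14, 0, 0.3], [-22, 0, -14, 0, 0.3]]

```text
clock: 8.9
eef_pos: [0.5319, -0.2394, 0.2345]
orientation: [[-0.055, 0.998, -0.0], [0.998, 0.055, -0.001], [-0.001, -0.0, -1.0]]
ft_force: [0.9, 0.8, -0.8]
width: 0.0559
grasp_force: 0.0
```

```bash
python3 -c "
from h import *
go([.4937,-.3270,.20],93.3)
snap('scene','s2.png');snap('top','t2.png')
a=cv2.imread('pics/s2.png')[160:300,200:390];b=cv2.imread('pics/t2.png')[215:325,250:390]
a=cv2.resize(a,None,fx=4,fy=4,interpolation=2)[:600,:800]
cv2.imwrite('pics/s2c.png',a)
cv2.imwrite('pics/t2c.png',cv2.resize(b,None,fx=5,fy=5,interpolation=2))"
```

```text
clk 8.9 tool cm [-8.53 -4.29  3.45] turn -0.002 pos [ 0.5319 -0.2394  0.2345] yaw 93.18 F [ 0.9  0.8 -0.8] w 0.0559 q [-31.  22.  -6.  62.  -0.  55.]
```

View pics/t2c.png

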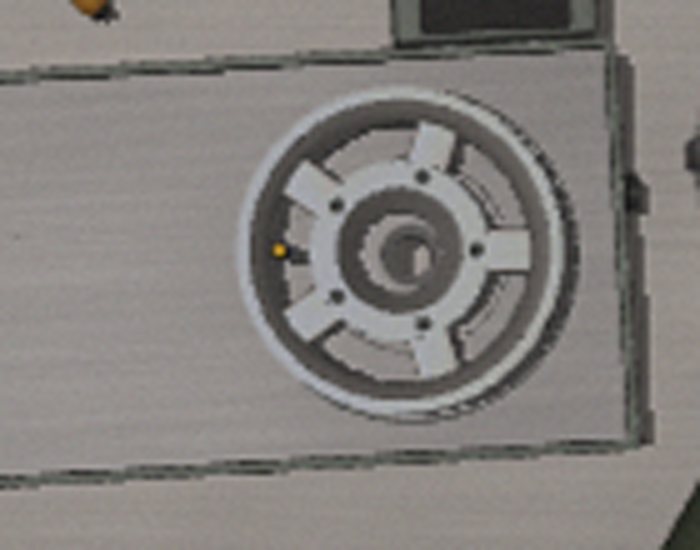

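The top view shows the socket inside the bore at (409,251), with the rim centred at (401,253.5).

```bash
python3 -c "
from h import *
f=lambda u,v:((u+.5)/5-.5+250,(v+.5)/5-.5+215)
print(onz('top',[f(401,253.5)],.14),onz('top',[f(400,250)],.124),onz('top',[f(401,252.5)],.08),onz('top',[f(409,251)],.08))"
```

```text
[[ 0.51775731 -0.00702899  0.14      ]] [[ 0.52018581 -0.00665119  0.124     ]] [[ 0.52015388 -0.00769009  0.08      ]] [[ 0.52100673 -0.01224151  0.08      ]]
```

The wheel is about 6 mm short along +y, so I'll drag it once more.

>>> send_rows:
  series:
    - [[4, 0, 0, 0, -1], [10, 0, 0, 0, -1], [16, 0, 0, 0, -1], [20.5, 0, 0, 0, -1], [22.3, 0, 0, 0, -1], [22.3, 0, 2, 0, -1], [22.3, 0, 5, 0, -1], [22.3, 0, 8, 0, -1], [22.3, 0, 9, 0, -1], [22.3, 0, 9, 0, -1]]

```text
clock: 10.25
eef_pos: [0.519, -0.0144, 0.1442]
orientation: [[-0.058, 0.998, -0.001], [0.998, 0.058, 0.0], [0.0, -0.001, -1.0]]
ft_force: [0.1, 0.1, 0.2]
width: -0.0001
grasp_force: 0.0
```

```bash
python3 -c "
from h import *
go([.5197,-.0145,.094],93.3);go([.5203,-.0268,.094],93.3)"
```

```text
clk 10.25 tool cm [-0.02  0.07  5.02] turn 0.0 pos [ 0.519  -0.0144  0.1442] yaw 93.32 F [0.1 0.1 0.2] w -0.0001 q [-10.  20. -23.  47.  -0.  77.]
clk 10.25 tool cm [-1.25  0.06  5.02] turn 0.0 pos [ 0.519  -0.0144  0.1442] yaw 93.32 F [0.1 0.1 0.2] w -0.0001 q [-10.  20. -23.  47.  -0.  77.]
```

>>> send_rows:
  series:
    - [[0, 0, 2, 0, -1], [0, 0, 4, 0, -1], [0, 0.1, 5, 0, -1], [0, 0.1, 5, 0, -1], [-0.4, 0.1, 5, 0, -1], [-0.8, 0.1, 5, 0, -1], [-1.1, 0.1, 5, 0, -1], [-1.25, 0.1, 5, 0, -1], [-1.25, 0.1, 5, 0, -1], [-1, 0.1, 5, 0, -1]]

```text
clock: 11.5
eef_pos: [0.5208, -0.0252, 0.0942]
orientation: [[-0.057, 0.998, -0.0], [0.998, 0.057, -0.002], [-0.002, -0.001, -1.0]]
ft_force: [0.2, 0.4, -0.0]
width: -0.0001
grasp_force: 0.0
```

>>> send_rows:
  series:
    - [[0, 0, -1, 0, -1], [0, 0, -3, 0, -1], [0, 0, -6, 0, -1], [0, 0, -9, 0, -1], [0, 0, -12, 0, -1], [-5, -0.2, -14, 0, 0], [-10, -0.5, -14, 0, 0.3], [-16, -1, -14, 0, 0.3], [-21, -2, -14, 0, 0.3], [-25, -3, -14, 0, 0.3]]

```text
clock: 12.75
eef_pos: [0.5047, -0.2783, 0.2346]
orientation: [[-0.057, 0.998, -0.001], [0.998, 0.057, -0.001], [-0.001, -0.001, -1.0]]
ft_force: [0.8, 0.3, -0.3]
width: 0.0557
grasp_force: 0.0
```

```bash
python3 -c "
from h import *
snap('top','t3.png')
go([.4937,-.3270,.19],93.3)
b=cv2.imread('pics/t3.png')[215:325,250:390]
cv2.imwrite('pics/t3c.png',cv2.resize(b,None,fx=5,fy=5,interpolation=2))"
```

```text
clk 12.8 tool cm [-4.33 -1.23  4.47] turn -0.005 pos [ 0.5038 -0.2829  0.2345] yaw 93.0 F [-0.1 -3.4 -0.6] w 0.0557 q [-36.  21.  -7.  62.  -0.  51.]
```

View pics/t3c.png

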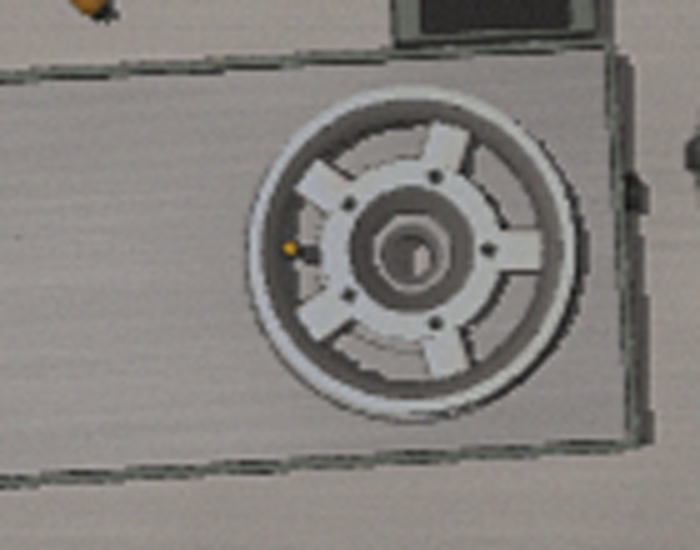

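The wheel is now centred: bore at (411,251) and socket at (409,251). Now for the mid cone.

>>> send_rows:
  series:
    - [[-1.5, -0.4, 0, 0, 0.3], [-3.2, -0.9, 0, 0, 0.3], [-4, -1.2, 1, 0, 0.3], [-4, -1.2, 2.5, 0, 0.3], [-4, -1.2, 4, 0, 0.3], [-4, -1.2, 4.4, 0, 0.3], [-4, -1.2, 4.4, 0, 0.3], [-4, -1.2, 4.4, 0, 0.3], [-4, -1.2, 4.4, 0, 0.3], [-4, -1.2, 4.4, 0, 0.3]]

```text
clock: 14.05
eef_pos: [0.4959, -0.3164, 0.1907]
orientation: [[-0.058, 0.998, 0.001], [0.998, 0.058, -0.0], [-0.0, 0.001, -1.0]]
ft_force: [0.4, -0.5, -0.2]
width: 0.0557
grasp_force: 0.0
```

```bash
python3 -c "
from h import *
go([.4936,-.3266,.136],93.3)
snap('scene','s4.png')
b=cv2.imread('pics/s4.png')[180:360,70:250]
cv2.imwrite('pics/s4c.png',cv2.resize(b,None,fx=3.3,fy=3.3,interpolation=2))"
```

```text
clk 14.05 tool cm [-1.   -0.29  5.47] turn 0.0 pos [ 0.4959 -0.3164  0.1907] yaw 93.32 F [ 0.4 -0.5 -0.2] w 0.0557 q [-40.  24.  -9.  57.   0.  47.]
```

View pics/s4c.png

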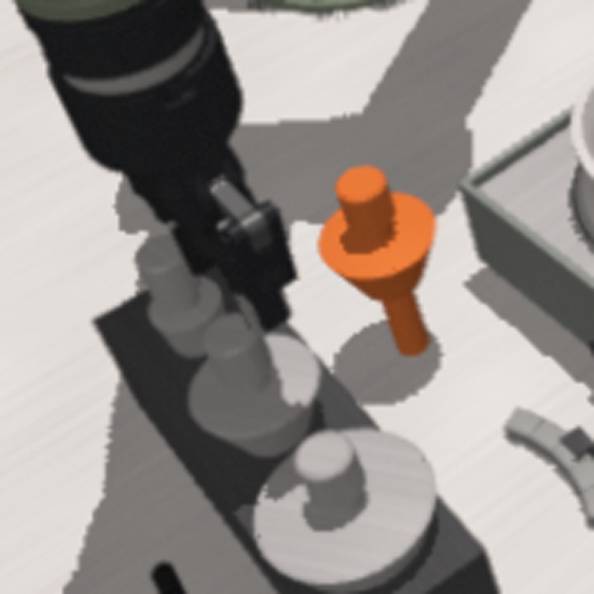

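The fingers stand about 1 cm off towards +y of the mid knob (235,335), as computed. I'll align, lower and grip.

>>> send_rows:
  series:
    - [[-0.5, -0.2, 0, 0, 0.3], [-1, -0.3, 0, 0, 0.3], [-1, -0.3, 1, 0, 0.3], [-1, -0.3, 2.5, 0, 0.3], [-1, -0.3, 4, 0, 0.3], [-1, -0.3, 5.1, 0, 0.3], [-1, -0.3, 5.4, 0, 0.3], [-1, -0.3, 5.4, 0, 0.3], [-1, -0.3, 5.4, 0, 0.3], [-1, -0.3, 5.4, 0, 0.3]]

```text
clock: 15.35
eef_pos: [0.4937, -0.3267, 0.1368]
orientation: [[-0.058, 0.998, 0.001], [0.998, 0.058, -0.001], [-0.001, 0.001, -1.0]]
ft_force: [-0.0, -0.0, 0.0]
width: 0.0558
grasp_force: 0.0
```

>>> send_rows:
  series:
    - [[0, 0, 0, 0, 0], [0, 0, 0, 0, -0.3], [0, 0, 0, 0, -0.5], [0, 0, 0, 0, -1], [0, 0, 0, 0, -1], [0, 0, 0, 0, -1], [0, 0, 0, 0, -1], [0, 0, 0, 0, -1], [0, 0, -0.2, 0, -1], [0, 0, -0.6, 0, -1]]
  grip_force: 70

```text
clock: 16.6
eef_pos: [0.493, -0.3259, 0.1415]
orientation: [[-0.058, 0.998, -0.001], [0.998, 0.058, 0.001], [0.001, -0.001, -1.0]]
ft_force: [-0.5, -0.1, -1.9]
width: 0.0283
grasp_force: 69.1
```

```bash
python3 -c "
from h import *
go([.4936,-.3266,.22],93.3)"
```

```text
clk 16.6 tool cm [-0.06  0.05 -7.85] turn 0.0 pos [ 0.493  -0.3259  0.1415] yaw 93.33 F [-0.5 -0.1 -1.9] w 0.0283 q [-41.  27. -12.  51.   0.  46.]
```

>>> send_rows:
  series:
    - [[0, 0, -1, 0, -1], [0, 0, -2.5, 0, -1], [0, 0, -4.5, 0, -1], [0, 0, -6.5, 0, -1], [0, 0, -8.5, 0, -1], [0, 0, -10.5, 0, -1], [0, 0, -12.5, 0, -1], [0, 0, -14.5, 0, -1], [0, 0, -15.8, 0, -1], [0, 0, -15.8, 0, -1]]

```text
clock: 17.85
eef_pos: [0.4938, -0.3268, 0.3017]
orientation: [[-0.058, 0.998, 0.002], [0.998, 0.058, -0.002], [-0.002, 0.002, -1.0]]
ft_force: [0.2, -1.7, -3.8]
width: 0.0285
grasp_force: 69.1
```

>>> send_rows:
  series:
    - [[1, 0.1, 0, 0, -1], [4, 0.6, 0, 0, -1], [8, 1.2, 0, 0, -1], [12, 1.8, 0, 0, -1], [16, 2.3, 0, 0, -1], [20, 2.9, 0, 0, -1], [24, 3.5, 0, 0, -1], [27.5, 4, 0, 0, -1], [30, 4.3, 0, 0, -1], [31, 4.5, 0, 0, -1]]

```text
clock: 19.1
eef_pos: [0.5195, -0.0126, 0.2995]
orientation: [[-0.06, 0.998, -0.002], [0.998, 0.06, 0.0], [0.0, -0.002, -1.0]]
ft_force: [0.5, -0.6, -2.7]
width: 0.0285
grasp_force: 69.2
```

>>> send_rows:
  series:
    - [[0, 0, 0, 0, -1], [0, 0, 0.5, 0, -1], [0, 0, 1, 0, -1], [0, 0, 1, 0, -1], [0, 0, 1, 0, -1], [0, 0, 1, 0, -1], [0, 0, 1, 0, -1], [0, 0, 1, 0, -1], [0, 0, 1, 0, -1], [0, 0, 1, 0, -1]]

```text
clock: 20.35
eef_pos: [0.5203, -0.0143, 0.2903]
orientation: [[-0.058, 0.998, -0.0], [0.998, 0.058, -0.0], [-0.0, -0.0, -1.0]]
ft_force: [0.1, -0.0, -2.7]
width: 0.0282
grasp_force: 69.2
```

```bash
python3 -c "
from h import *
snap('scene','s5.png')
go([.5195,-.013,.26],93.3)
b=cv2.imread('pics/s5.png')[90:290,190:390]
cv2.imwrite('pics/s5c.png',cv2.resize(b,None,fx=3,fy=3,interpolation=2))"
```

```text
clk 20.4 tool cm [ 0.14 -0.07  3.03] turn 0.0 pos [ 0.5203 -0.0143  0.2903] yaw 93.32 F [ 0.   0.4 -3. ] w 0.0284 q [-10.  14.  -9.  67.   0.  77.]
```

View pics/s5c.png

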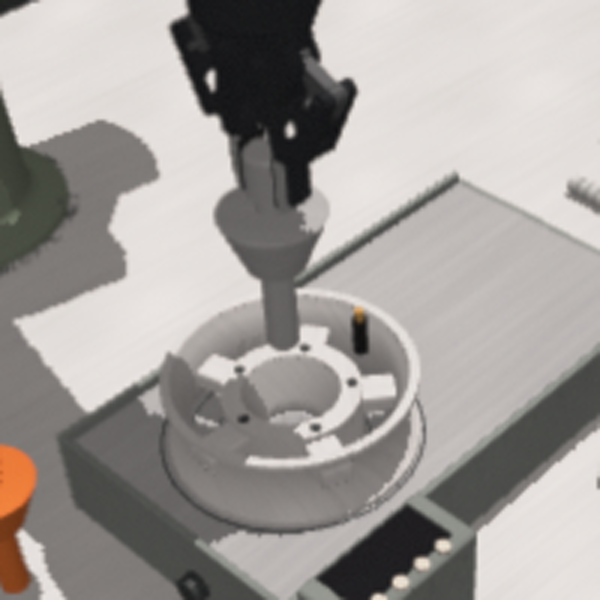

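The cone hangs upright in the grip, with its stem end at crop (283,342), above the bore at (293,385). I'll check its tip against the expected projection.

```bash
python3 -c "
from h import *
for P in ([.5203,-.0143,.1685],[.5203,-.0143,.2785]): print((proj('scene',P)[0]-[190,90])*3+1)
print((proj('scene',[.5195,-.0135,.08])[0]))
o=onz('scene',[(190+282/3,90+341/3)],.1685);print(o)
b=cv2.imread('pics/s5.png');g=cv2.cvtColor(b,6)
print(g[198:207,272:298])"
```

```text
[285.36373369 344.83384048]
[272.48795382 212.45798087]
[287.82755185 234.88057704]
[[ 0.5169886 -0.0135582  0.1685   ]]
[[158 156 154 153 151 147 120  97  95  97  98  99  99  97  98  94  94 118
  169 190 192 180 177 164 160 150]
 [153 152 149 147 146 142 119  97  95  97  99 100  99  98  97  94  94 125
  207 220 221 219 217 211 212 212]
 [147 146 143 143 141 138 121  98  95  97  98  99  99  98  97  95  93 128
  216 224 225 225 224 222 224 225]
 [141 141 139 138 131 132 117  96  94  97  99 101  98  98  97  94  94 130
  217 225 225 225 224 223 225 226]
 [135 133 128 126 125 128 119  96  94  97  99  99  98  98  98  94  93 121
  216 225 226 225 224 224 226 226]
 [129 128 121 121 121 126 119  99  94  96  99  98  98  98  97  95  95 135
  215 223 223 224 224 225 226 223]
 [125 122 118 118 120 127 132 131 108  98  99  98  98  97  97  97 114 171
  189 177 196 219 224 226 225 219]
 [122 118 121 130 146 165 199 200 158 117 103  98  98  99 105 122 171 184
  130 105 124 177 221 226 225 223]
 [122 131 163 197 206 213 221 221 209 179 141 122 119 122 157 200 216 210
  125  91 112 181 220 225 225 224]]
```

>>> send_rows:
  series:
    - [[0.1, -0.1, 0.8, 0, -1], [0.1, -0.1, 2, 0, -1], [0.1, -0.1, 3.5, 0, -1], [0.1, -0.1, 5, 0, -1], [0.1, -0.1, 6.3, 0, -1], [0.1, -0.1, 7.3, 0, -1], [0.1, -0.1, 8, 0, -1], [0.1, -0.1, 8.3, 0, -1], [0.1, -0.1, 8.6, 0, -1], [0.1, -0.1, 8.8, 0, -1]]

```text
clock: 21.65
eef_pos: [0.5195, -0.0135, 0.2024]
orientation: [[-0.058, 0.998, 0.001], [0.998, 0.058, -0.0], [-0.0, 0.001, -1.0]]
ft_force: [-0.3, -0.8, -2.8]
width: 0.0283
grasp_force: 69.3
```

```bash
python3 -c "
from h import *
go([.5195,-.013,.19],93.3);print(observe()['moment'])"
```

```text
clk 21.65 tool cm [0.05 0.01 1.24] turn 0.0 pos [ 0.5195 -0.0135  0.2024] yaw 93.33 F [-0.3 -0.8 -2.8] w 0.0283 q [-10.  17. -18.  55.   0.  77.]
[-0.03370588 -0.00076523  0.00668883]
```

Next I'll lower slowly through the flare into the socket and watch the force.

>>> send_rows:
  series:
    - [[0, 0, 0.1, 0, -1], [0, 0, 0.2, 0, -1], [0, 0, 0.3, 0, -1], [0, 0, 0.4, 0, -1], [0, 0, 0.5, 0, -1], [0, 0, 0.6, 0, -1], [0, 0, 0.7, 0, -1], [0, 0, 0.8, 0, -1], [0, 0, 0.9, 0, -1], [0, 0, 1, 0, -1]]

```text
clock: 22.9
eef_pos: [0.5191, -0.0132, 0.1923]
orientation: [[-0.058, 0.998, -0.0], [0.998, 0.058, 0.0], [0.0, -0.0, -1.0]]
ft_force: [-2.3, 0.6, -0.6]
width: 0.0284
grasp_force: 69.3
```

>>> send_rows:
  series:
    - [[0, -0.05, 0.2, 0, -1], [0, -0.05, 0.4, 0, -1], [0, -0.05, 0.6, 0, -1], [0, -0.05, 0.9, 0, -1], [0, -0.05, 1.2, 0, -1], [0, -0.05, 1.5, 0, -1], [0, -0.05, 1.8, 0, -1], [0, -0.05, 2.1, 0, -1], [0, -0.05, 2.4, 0, -1], [0, -0.05, 2.6, 0, -1]]

```text
clock: 24.15
eef_pos: [0.5185, -0.0133, 0.166]
orientation: [[-0.058, 0.998, -0.0], [0.998, 0.058, 0.0], [0.0, -0.0, -1.0]]
ft_force: [-2.4, 2.6, -1.2]
width: 0.0288
grasp_force: 69.3
```

>>> send_rows:
  series:
    - [[0.03, -0.05, 0.3, 0, -1], [0.03, -0.05, 0.6, 0, -1], [0.03, -0.05, 0.9, 0, -1], [0.03, -0.05, 1.2, 0, -1], [0.03, -0.05, 1.5, 0, -1], [0.03, -0.05, 1.7, 0, -1], [0.03, -0.05, 1.9, 0, -1], [0.03, -0.05, 2.1, 0, -1], [0.03, -0.05, 2.2, 0, -1], [0.03, -0.05, 2.2, 0, -1]]

```text
clock: 25.4
eef_pos: [0.5182, -0.0131, 0.1441]
orientation: [[-0.058, 0.998, -0.0], [0.998, 0.058, 0.0], [0.0, -0.0, -1.0]]
ft_force: [-1.4, 1.8, -3.6]
width: 0.0285
grasp_force: 69.3
```

>>> send_rows:
  series:
    - [[0, 0, 0.1, 0, -1], [0, 0, 0.2, 0, -1], [0, 0, 0.3, 0, -1], [0, 0, 0.4, 0, -1], [0, 0, 0.5, 0, -1], [0, 0, 0.6, 0, -1], [0, 0, 0.65, 0, -1], [0, 0, 0.65, 0, -1], [0, 0, 0.65, 0, -1], [0, 0, 0.65, 0, -1]]

```text
clock: 26.65
eef_pos: [0.5185, -0.0125, 0.1383]
orientation: [[-0.059, 0.998, 0.001], [0.998, 0.059, 0.001], [0.001, 0.001, -1.0]]
ft_force: [-3.0, 5.5, 2.8]
width: 0.0288
grasp_force: 70.0
```

>>> send_rows:
  series:
    - [[0, 0, 0.05, 0, -1], [0, 0, 0.1, 0, -1], [0, 0, 0.15, 0, -1], [0, 0, 0.2, 0, -1], [0, 0, 0.25, 0, -1], [0, 0, 0.25, 0, -1], [0, 0, 0.25, 0, -1], [0, 0, 0.25, 0, -1], [0, 0, 0.25, 0, -1], [0, 0, 0.25, 0, -1]]

```text
clock: 27.9
eef_pos: [0.5186, -0.0123, 0.1376]
orientation: [[-0.059, 0.998, 0.002], [0.998, 0.059, 0.001], [0.001, 0.002, -1.0]]
ft_force: [-7.7, 7.1, 16.8]
width: 0.0287
grasp_force: 71.5
```

>>> send_rows:
  series:
    - [[0.05, -0.05, 0, 0, -1], [0.1, -0.1, 0, 0, -1], [0.1, -0.1, 0.05, 0, -1], [0.1, -0.1, 0.1, 0, -1], [0.1, -0.1, 0.15, 0, -1], [0.1, -0.1, 0.2, 0, -1], [0.1, -0.1, 0.2, 0, -1], [0.1, -0.1, 0.2, 0, -1], [0.1, -0.1, 0.2, 0, -1], [0.1, -0.1, 0.2, 0, -1]]

```text
clock: 29.15
eef_pos: [0.5186, -0.0123, 0.1374]
orientation: [[-0.058, 0.998, 0.005], [0.998, 0.058, -0.001], [-0.001, 0.005, -1.0]]
ft_force: [-9.0, 5.5, 29.0]
width: 0.0285
grasp_force: 72.9
```

It is stalled firm at the expected height (0.1374 against 0.1378) under 29 N, so the cone is home. I'll unload, open, let go and rise.

>>> send_rows:
  series:
    - [[0, 0, -0.15, 0, -1], [0, -0.05, -0.3, 0, -1], [0, -0.05, -0.35, 0, -1], [0, -0.05, -0.35, 0, -0.2], [0, -0.05, -0.35, 0, 0.2], [0, -0.05, -0.35, 0, 0.3], [0, -0.05, -0.35, 0, 0.3], [0, -0.05, -0.35, 0, 0.3], [0, -0.05, -0.35, 0, 0.3], [0, -0.05, -0.5, 0, 0.3]]

```text
clock: 30.4
eef_pos: [0.5165, -0.0123, 0.1382]
orientation: [[-0.058, 0.998, -0.0], [0.998, 0.058, 0.0], [0.0, -0.0, -1.0]]
ft_force: [0.0, -0.1, 0.1]
width: 0.0557
grasp_force: 0.0
```

```bash
python3 -c "
from h import *
go([.5185,-.0125,.23],93.3)"
```

```text
clk 30.4 tool cm [-0.03  0.19 -9.18] turn 0.0 pos [ 0.5165 -0.0123  0.1382] yaw 93.32 F [ 0.  -0.1  0.1] w 0.0557 q [-10.  20. -24.  46.  -0.  77.]
```

>>> send_rows:
  series:
    - [[0, 0.15, -0.6, 0, 0.3], [0, 0.15, -1.8, 0, 0.3], [0, 0.15, -3.5, 0, 0.3], [0, 0.15, -5.5, 0, 0.3], [0, 0.15, -8, 0, 0.3], [0, 0.15, -11, 0, 0.3], [-5, 0.15, -13, 0, 0.3], [-10, 0.15, -13, 0, 0.3], [-14, 0.15, -13, 0, 0.3], [-15, 0.15, -13, 0, 0.3]]

```text
clock: 31.65
eef_pos: [0.527, -0.1642, 0.2691]
orientation: [[-0.055, 0.998, 0.001], [0.998, 0.055, -0.001], [-0.001, 0.001, -1.0]]
ft_force: [-0.4, 0.4, 0.5]
width: 0.0559
grasp_force: 0.0
```

```bash
python3 -c "
from h import *
snap('scene','s6.png');snap('top','t6.png');go([.5,0,.2])
b=cv2.imread('pics/s6.png')[130:330,180:380];c=cv2.imread('pics/t6.png')[205:345,240:380]
cv2.imwrite('pics/c6.png',np.hstack([cv2.resize(b,(400,400),interpolation=2),cv2.resize(c,(400,400),interpolation=2)]))
for P in ([.519,-.013,.172],[.519,-.013,.126],[.519,-.013,.14]): print((proj('scene',P)[0]-[180,130])*2,(proj('top',P)[0]-[240,205])*400/140)"
```

```text
clk 31.75 tool cm [16.39 -1.77  6.87] turn 0 pos [ 0.5269 -0.1626  0.2687] yaw 93.23 F [-1.   0.  -0.2] w 0.0559 q [-25.  18.  -7.  65.   0.  62.]
[209.45914176 145.42050673] [263.27008222 169.93518975]
[212.67790067 178.40991456] [262.56981407 171.44339747]
[211.71979954 168.60155644] [262.77896142 170.99294551]
```

View pics/c6.png

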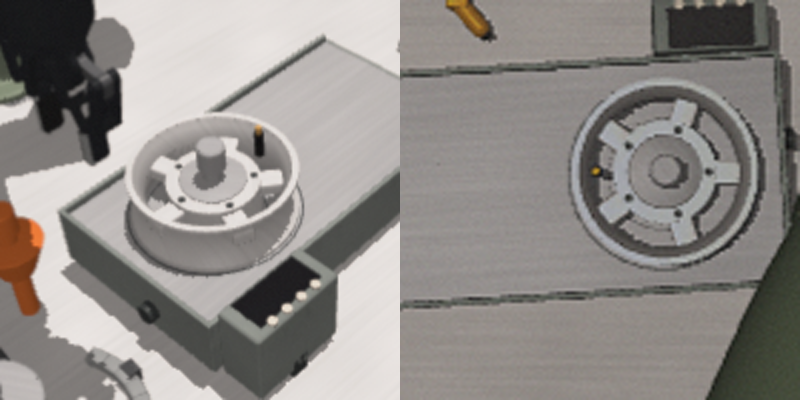

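The cone's disc sits flush in the hub and the wheel is concentric. The knob top is at (210,145), against a predicted (209,145). I'm handing the job in.

```bash
python3 -c "
from workcell import arm
print(arm.close_job())"
```

```text
the job is handed in; nothing more can be done
None
```

The wheel is centred on the balancer, the middle cone is pressed fully home and released, the other objects were left alone, and the job was handed in at about 32 s of the 58 s limit.

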